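Set the dapping stake in the iron ring

TASK

Lift the steel dapping stake out of the wooden block and set it, square tang first, down through the iron ring on the bench post until its round shoulder sits fully home, flat on the ring, then let go. The square socket inside the ring stands at an unknown angle: lower the stake gently until it touches, then turn it under light pressure until the tang finds the square, and let it sink home; do not force it. Leave the bell, the glass drop and the lantern door where they are.

Things in the scene. Friction and masses are not known exactly. Their poses are not given: they have to be found in the camera images.
- stake_grip (a point): Steel dapping stake, upright in the block, only its head showing. The point is on its axis, 30 mm above the underside of the shoulder, 90 mm above the tang's tip: a good place to grip. Head from below: round shoulder disc 42 mm across, 8 mm thick; square grip block 24 x 24 mm, 32 mm high; dome 12 mm high. z up along the stake; x, y square to the block's flats and to the tang's.
- stake_seat (a point): Centre of the underside of the stake's shoulder, where the tang begins: this face must come to lie on the ring. Axes as stake_grip.
- stake_tip (a point): Centre of the tip of the stake's square tang, 60 mm below stake_seat. The tang is 18 x 18 mm, with a 0.75 mm bevel round its tip. Axes as stake_grip.
- stake: The same stake as a whole, 112 mm tall, 0.25 to 0.47 kg; origin at the tip of its tang, z up along it.
- block_top (a point): Centre of the top face of the dark wooden punch block, 100 x 100 x 75 mm, fixed to the bench, z up. The stake stands in the 29 mm round hole, 66 mm deep, at this point, its shoulder resting on the top face. Two smaller holes are empty.
- ring_mouth (a point): Centre of the flat top face of the fixed dark iron ring, 58 mm outside diameter, 115 mm above the bench, z up. The ring has a round bore of 28 mm, 15 mm deep, with the square-holed bush below it.
- bush_top (a point): On the ring's axis, 15 mm below ring_mouth: top of the bush, whose through hole is 19.5 mm square and 22 mm deep, open below. The bush is clamped and does not turn; the angle of its square varies from run to run and is NOT given by this point's axes, nor in line with them (a quarter turn repeats it, so it is at most 45 degrees from any angle). z up.
- holder: The iron holder (post, arm, ring, bush), fixed; origin on the bench below the ring's centre; its x points to the post, 22 mm thick, 110 mm high, 85 mm away. A tang turned wrongly stops on the bush with the shoulder about 44 to 45 mm above the ring; within about 5 degrees of the right angle it enters and slides down until the shoulder lands. Pressing hard at a wrong angle does not help.
- bell: Small brass bell, 50 mm across and 56 mm tall, loose on the bench; origin at the centre of its underside. Leave alone.
- glass_drop: Faceted dark glass drop, 34 mm across and 40 mm tall, loose, standing on its small flat; origin at the centre of its underside. Leave alone.
- lantern_door: Pierced copper lantern door, 150 x 110 x 5 mm, lying loose; origin at the centre of its underside. Leave alone. About 200 mm above it (within 100 mm sideways) hangs a round lens 104 mm across, held by a fixed jointed iron swing arm up to 245 mm high whose post stands beyond the door, away from the robot: keep clear of these too.
There are look-alikes about, which are no part of the job. What is shaped like the part that bears block_top but blue or pink is not meant. Leave any orange look-alike of the holder alone.

How it is judged:
On the way, in this order (a step that is already met when the one before it is completed fails the run):
1. the stake is lifted clear of the wooden block (tang tip above its top) (z of stake_tip in the frame of block_top above 0.004 m), for 0.1 s.
2. the tang has found the square and is sinking through the bush (z of stake_tip in the frame of ring_mouth below -0.024 m and horizontal distance between stake_tip and ring_mouth below 0.004 m), for 0.05 s.
At the end, for the whole second after the job is handed in: The stake hangs in the ring at rest, its shoulder within 2 mm of the ring's top face, centred within 4 mm and upright within 0.05 rad, released (z of stake_seat in the frame of ring_mouth below 0.002 m and horizontal distance between stake_seat and ring_mouth below 0.004 m and angle between stake_seat's own z axis and vertical below 0.05 rad and linear speed of stake below 0.01 m/s); the robot touches nothing.
It fails at once if the stake and the holder press on each other with more than 50 N (forced) (contact force between stake and holder above 50 N).
It fails at once if the bell is moved by more than 15 mm (distance of bell from where it was at the start of the episode above 0.015 m).
It fails at once if the glass drop is moved by more than 15 mm (distance of glass_drop from where it was at the start of the episode above 0.015 m).
It fails at once if the lantern door is moved by more than 15 mm (distance of lantern_door from where it was at the start of the episode above 0.015 m).
It also fails if it takes over 67 s, if anything falls off the work surface, if the arm or the gripper's body presses on something with over 40 N, if the wrist force passes 120 N, or if a joint passes its speed limit or range.

ROBOT

A 6-joint arm with a two-finger parallel gripper is mounted at the origin on the work surface. World frame = base frame: x ahead of the robot, y to its left, z up, the work surface at z = 0. Lengths are in m, angles in rad, forces in N, time in s.
With the tool pointing down it reaches from about 0.3 to 0.775 m from the base axis. Payload 14.6 kg.
Tool frame: the origin (TCP) lies on the centre line of the jaws, within the pads' length; the fingertips stand 19 mm ahead of it and the grasp point (between the pads) is the TCP; z points along the fingers, y is the direction in which the jaws open and shut (so a half turn about z gives the same grasp; the last joint's range is limited). The gripper opens to 94 mm and grips with 3 to 60 N. Pads are 16 mm wide; open, the fingers measure 119 mm over their backs; the gripper's body (75 mm by 177 mm) begins 78 mm behind the grasp point.
Start: joints at [-1.234, 0.3, 1.521, -0, 1.321, -0.067], TCP at [0.216, -0.506, 0.224] pointing down, gripper open.
Joint ranges: [-3.03, 3.03], [-0.79, 2.21], [0.23, 2.52], [-1.04, 4.18], [0, 3.07], [-2.55, 2.55]. Speed limits (rad/s): [2.22, 2.22, 2.57, 3.14, 3.14, 3.14].

INTERFACE

Orientations are given as [roll, pitch, yaw] about the fixed x, y, z axes, in that order (R = Rz(yaw) Ry(pitch) Rx(roll)).
In Python, from station import ctrl gives the robot as it stands. The module is installed in compiled form; this text tells all that it offers.
- The arm moves only by the shell command python3 -m creep 'ROWS' [FORCE]. ROWS is a JSON object of lists of equal length, an entry for each row: "translation": the shift along the world's x, y, z in mm, a list of three; "yaw": the turn about the world's z in rad; "gripper": the closure in counts, from 0 (fully open) to 255 (shut). A call has 1 to 5 rows; each row is the pose to reach, as a shift and turn from the pose measured when the call began; what a row does not reach only later rows make up. A row lasts 1/12 s, in which the tool goes at most 41.7 mm and 7.16 degrees, less where a joint would pass 70% of its speed; a pose out of reach is approached as far as the arm can. A call with a gripper value outside its range is refused whole. The fingers move at their own pace and stop on an object; FORCE is the grip in N (left out, the last holds). Time passes only in rows, so rows that repeat a pose let the fingers close. It gives the time, the measured TCP pose, the force and the opening at its end, in the units of the state.
- ctrl.get_obs(): the state, without advancing time (a new reading comes with each control period).
- ctrl.camera(name): name is "side" or "top"; returns a dict with "pixels" (480x640x3 uint8, red, green, blue), "depth" (480x640 float32, m along the optical axis (not along the pixel's ray), 0 where there is no reading), "fx", "fy", "cx", "cy" (pixels), "R" (3x3) and "t" (3): a world point X has camera coordinates R X + t. Camera axes: x right, y down, z forward; pixel columns grow to the right and rows downward; lengths in m; the calibration is good to about 2 mm. A picture is of the moment at which its call begins.
- ctrl.hand_in(): hands the job in, once; it reports no verdict.
The state is a dict: "time_s": time; "qpos": joint angles; "joint_vel": joint speeds; "tau": joint torques, N m; "ee_pos": TCP position; "eef_rot": TCP orientation; "force": force on the tool from outside, world axes, zero at the start; "moment": the same for the moment, N m; "grip_width": finger opening in m.
Only numpy, scipy, OpenCV 4.12 (cv2) and the standard library are available. Lean on these libraries where they do the work, as an engineer would, in place of code of your own. Each camera call takes 0.05 s, during which the arm holds its last target. There are 200 camera calls.

## Working session

There is one attempt and no reset: what is moved stays moved. The work goes in short steps, Python scripts to look and compute and a shell command to move; the robot and the scene stay as the last step left them, time stands still between calls to the robot, and variables do not carry over. Pictures are saved under pics/ and viewed, about 8 in all and at most 12, crops included, and the job is handed in when it is done.

```bash
mkdir -p pics; cat > h.py <<'E'
import numpy as np, cv2
from station import ctrl
def cam(n, save=None):
    c=ctrl.camera(n)
    if save: cv2.imwrite('pics/'+save, c['pixels'][:,:,::-1])
    return c
def pts(c):
    v,u=np.mgrid[0:480,0:640]; d=c['depth']
    P=np.stack([(u-c['cx'])/c['fx']*d,(v-c['cy'])/c['fy']*d,d],-1)
    return (P-np.array(c['t']))@np.array(c['R'])
def ray(c,u,v,z):
    R=np.array(c['R']);t=np.array(c['t']);o=-R.T@t
    d=R.T@np.array([(u-c['cx'])/c['fx'],(v-c['cy'])/c['fy'],1]); return o+d*(z-o[2])/d[2]
E
python3 - <<'E'
from h import *
for n in('top','side'):
    c=cam(n,n+'0.png'); np.savez(n+'0.npz',**c)
    print(n,c['fx'],c['cx'],c['cy'],-np.array(c['R']).T@np.array(c['t']),np.array(c['R'])[2])
print(ctrl.get_obs())
E
```

```text
top 590.4209468219979 316.6576051935993 243.75861533960324 [ 0.392999   -0.13950081  1.103077  ] [ 0.15484625  0.00994734 -0.9878885 ]
side 594.4101209401766 319.76472024561093 247.9019787404996 [0.39952658 0.59996719 0.85307814] [ 0.14020999 -0.67790411 -0.72165586]
{'time_s': 0.1, 'qpos': array([-1.23360387e+00,  3.00432451e-01,  1.52150696e+00,  4.59948221e-06,
        1.32068710e+00, -6.66303038e-02]), 'joint_vel': array([ 0.00187237, -0.00435443, -0.00355857,  0.00029052,  0.00038081,
       -0.00021851]), 'tau': array([ 4.68132130e-03, -5.32641757e+01, -3.53284514e+01,  7.10295467e-02,
        2.35006335e-02, -7.90301056e-05]), 'ee_pos': array([ 0.21602904, -0.50557142,  0.22393887]), 'eef_rot': array([-3.14056139e+00, -7.32805596e-05,  4.03821581e-01]), 'force': array([-0.19872098, -0.63329117, -0.04469394]), 'moment': array([ 0.03981219, -0.03516732, -0.01514294]), 'grip_width': 0.0942650911359286}
```

View pics/top0.png

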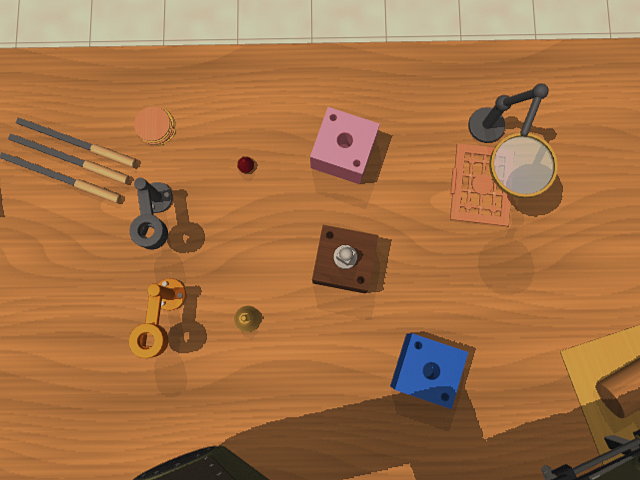

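View pics/side0.png

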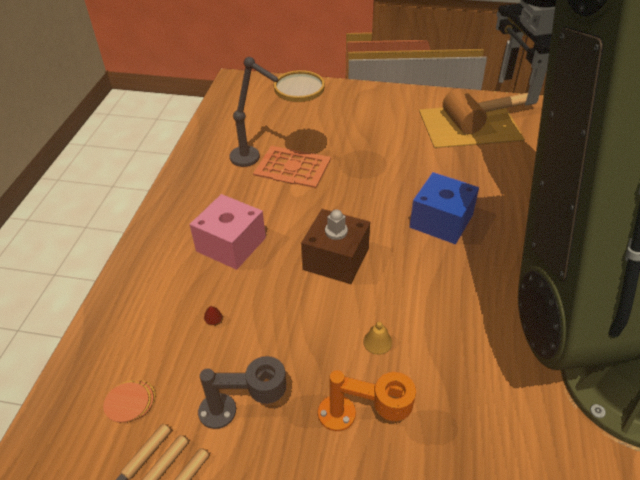

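Top view: the stake is in the brown block at (345,257), the iron ring at (149,232), the orange decoy at (148,340), the bell at (248,319) and the glass at (246,165). The side view matches: stake (337,222), ring (267,378).

```bash
cat > m.py <<'E'
from h import *
for n,bx,rg,st in(('top',(300,215,400,300),(125,205,175,260),(325,235,365,280)),('side',(295,205,375,285),(235,350,295,410),(320,205,355,242))):
    c=dict(np.load(n+'0.npz')); P=pts(c); hsv=cv2.cvtColor(c['pixels'],cv2.COLOR_RGB2HSV)
    def sel(b,z0,z1):
        m=np.zeros((480,640),bool); m[b[1]:b[3],b[0]:b[2]]=1
        return m&(P[...,2]>z0)&(P[...,2]<z1)&(c['depth']>0)
    def rect(m,name):
        q=P[m]; r=cv2.minAreaRect((q[:,:2]*1000).astype(np.float32)); print(n,name,m.sum(),'z',np.median(q[:,2]).round(4),'rect',np.round(r[0],1),np.round(r[1],1),round(r[2],1))
    rect(sel(bx,.068,.079),'blocktop')
    m=sel(rg,.109,.121); rect(m,'ring')
    q=P[m][:,:2]*1000; e=cv2.minEnclosingCircle(q.astype(np.float32)); print(e)
    # ring outer contour pixel -> ray at z .115
    rect(sel(st,.080,.0865),'shoulder'); rect(sel(st,.088,.112),'gripblock'); rect(sel(st,.112,.135),'dome')
    for nm,b,z0,z1 in (('holder post',(100,160,180,260) if n=='top' else (190,360,240,430),.1,.125),):
        pass
    for nm,uv in (('bell',(248,319) if n=='top' else (378,335)),('glass',(246,165) if n=='top' else (213,316)),('post',(141,184) if n=='top' else (208,377)),('lens',(524,165) if n=='top' else (299,86)),('orange',(148,330) if n=='top' else (395,380)),):
        print(nm,P[uv[1],uv[0]].round(3))
    s=4 ; tiles=[cv2.resize(c['pixels'][b[1]-5:b[3]+5,b[0]-5:b[2]+5,::-1],(390,390),interpolation=cv2.INTER_CUBIC) for b in (rg,st)]
    cv2.imwrite(f'pics/crop_{n}.png',np.hstack(tiles))
a,b=cv2.imread('pics/crop_top.png'),cv2.imread('pics/crop_side.png'); cv2.imwrite('pics/crop.png',cv2.resize(np.vstack([a,b]),(600,600)))
E
python3 m.py
```

```text
top blocktop 2703 z 0.0741 rect [ 530.9 -178.1] [100.2 100.9] 78.2
top ring 691 z 0.1142 rect [576.2 161.5] [56.7 56.6] 16.9
((576.7371215820312, 161.7862548828125), 29.393951416015625)
top shoulder 192 z 0.0824 rect [ 531.6 -178.5] [40.2 43.2] 69.3
top gripblock 33 z 0.103 rect [ 529.3 -177.4] [24.  21.5] 57.7
top dome 194 z 0.1215 rect [ 530.5 -178.2] [23.4 23.9] 56.0
bell [ 0.425 -0.004  0.037]
glass [0.712 0.002 0.032]
post [0.657 0.173 0.114]
lens [ 0.653 -0.455  0.209]
orange [0.407 0.153 0.115]
side blocktop 1692 z 0.0747 rect [ 530.1 -178.2] [104.8 101.6] 78.7
side ring 930 z 0.1147 rect [574.8 163.1] [57.1 57.3] 79.0
((574.673095703125, 162.71490478515625), 29.685100555419922)
side shoulder 137 z 0.083 rect [ 528.9 -171.4] [39.2 33.1] 8.1
side gripblock 173 z 0.0995 rect [ 528.3 -170. ] [31.3 18.8] 10.7
side dome 153 z 0.1201 rect [ 527.7 -177.4] [26.7 24.9] 48.5
bell [0.425 0.015 0.038]
glass [0.714 0.015 0.024]
post [0.655 0.181 0.108]
lens [ 0.649 -0.438  0.214]
orange [0.39  0.142 0.113]
```

View pics/crop.png

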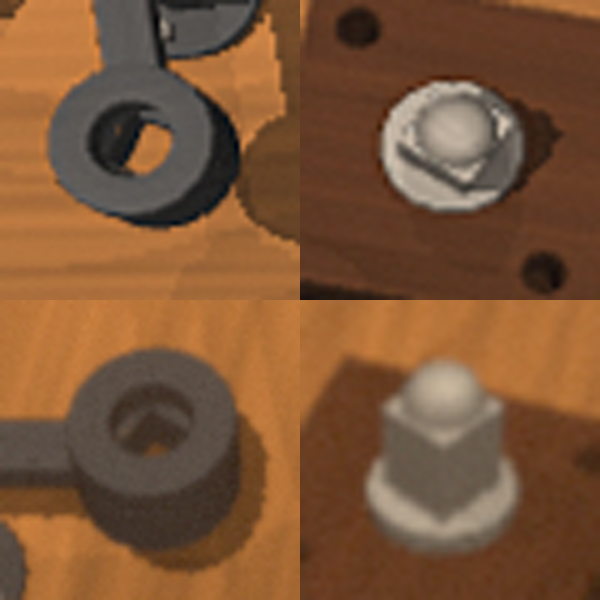

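The stake is turned relative to the block; its corners in the crops give its yaw. I'll enlarge the bore for a first estimate of the bush angle.

```bash
python3 - <<'E'
from h import *
S=dict(np.load('side0.npz'));T=dict(np.load('top0.npz'))
a=[ray(S,u,v,.115)[:2]*1000 for u,v in((327.7,216.5),(336.4,221.9),(345.4,216.1))]
print(np.round(a,1)); f=lambda d:np.degrees(np.arctan2(d[1],d[0]))%90
print(f(a[1]-a[0]),f(a[2]-a[1]),'diag',f(a[2]-a[0])-45,'ctr',(a[0]+a[2])/2)
b=[ray(T,320+(x-300)/6,230+y/5.45,.115)[:2]*1000 for x,y in((400,145),(465,187),(512,130))]
print(np.round(b,1),f(b[1]-b[0]),f(b[2]-b[1]))
def crop(c,x,y,w=14):
    p=c['pixels'][y-w:y+w,x-w:x+w,::-1].astype(float); p=np.clip(255*(p/180)**.6,0,255).astype(np.uint8)
    return cv2.resize(p,(392,392),interpolation=cv2.INTER_CUBIC)
cv2.imwrite('pics/bore.png',np.hstack([crop(T,149,231),crop(S,267,377)]))
E
```

```text
[[ 543.4 -173.3]
 [ 525.6 -162. ]
 [ 512.  -179.8]]
57.7995689030939 52.70696667988274 diag -33.33762963366755 ctr [ 527.74110968 -176.52232947]
[[ 525.5 -163.1]
 [ 512.1 -181.1]
 [ 529.7 -194.6]] 53.48929055543438 52.363417435838166
```

View pics/bore.png

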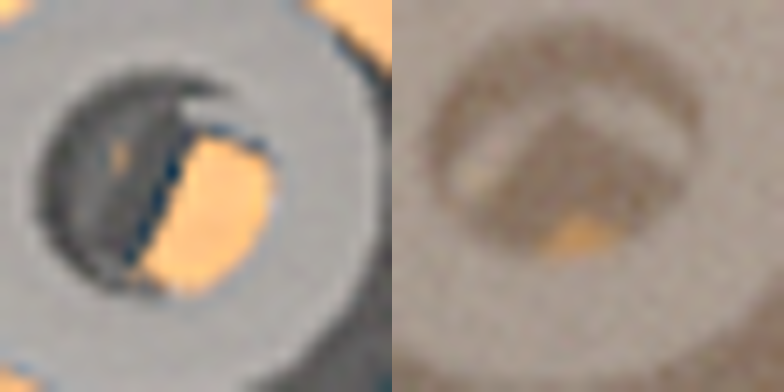

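```bash
python3 - <<'E'
from h import *
S=dict(np.load('side0.npz'));T=dict(np.load('top0.npz'))
f=lambda d:np.degrees(np.arctan2(d[1],d[0]))%90
t=lambda x,y:ray(T,135+x/14-.5,217+y/14-.5,.1)[:2]*1000
s=lambda x,y:ray(S,253+x/14-.5,363+y/14-.5,.1)[:2]*1000
print('top',f(t(183,135)-t(125,262)),f(t(265,150)-t(195,115)))
print('side',f(s(178,105)-s(88,190)),f(s(298,190)-s(178,105)), s(178,105))
E
```

```text
top 67.19799137119124 62.84986263258642
side 60.041872292818255 62.506088746372654 [578.50253253 150.46862268]
```

Stake yaw is about 54° and bush yaw about 63° (mod 90), both within joint range. Stake centre is about (530,-178) and ring centre about (576,162), and the heights check out. Moving now.

```bash
python3 -m creep '{"translation":[[28,29,0],[56,58,0],[84,87,0],[112,117,0],[140,146,0]],"yaw":[0.05,0.1,0.15,0.2,0.25],"gripper":[0,0,0,0,0]}' 20
python3 -m creep '{"translation":[[28,29,0],[56,58,0],[84,87,0],[112,117,0],[140,146,0]],"yaw":[0.05,0.1,0.15,0.2,0.25],"gripper":[0,0,0,0,0]}'
```

```text
time_s: 0.52
ee_pos: [0.3569, -0.3578, 0.2238]
eef_rot: [-3.14, -0.0, 0.656]
force: [0.6, -1.0, 0.2]
grip_width: 0.0938
time_s: 0.93
ee_pos: [0.4979, -0.2099, 0.2237]
eef_rot: [-3.14, 0.0, 0.908]
force: [0.6, -1.3, -0.0]
grip_width: 0.0941
```

```bash
python3 -m creep '{"translation":[[16,16,0],[32,32,0],[32,32,-20],[32,32,-45],[32,32,-70]],"yaw":[0.02,0.035,0.035,0.035,0.035],"gripper":[0,0,0,0,0]}'
python3 - <<'E'
from h import *
for n in('top','side'):
    c=cam(n); x,y=(345,257) if n=='top' else (337,222)
    cv2.imwrite(f'pics/g_{n}.png',cv2.resize(c['pixels'][y-55:y+55,x-55:x+55,::-1],(390,390)))
cv2.imwrite('pics/g.png',np.hstack([cv2.imread('pics/g_top.png'),cv2.imread('pics/g_side.png')]))
E
```

```text
time_s: 1.35
ee_pos: [0.53, -0.1774, 0.1527]
eef_rot: [-3.14, -0.0, 0.944]
force: [0.6, -0.2, -0.1]
grip_width: 0.0936
```

View pics/g.png

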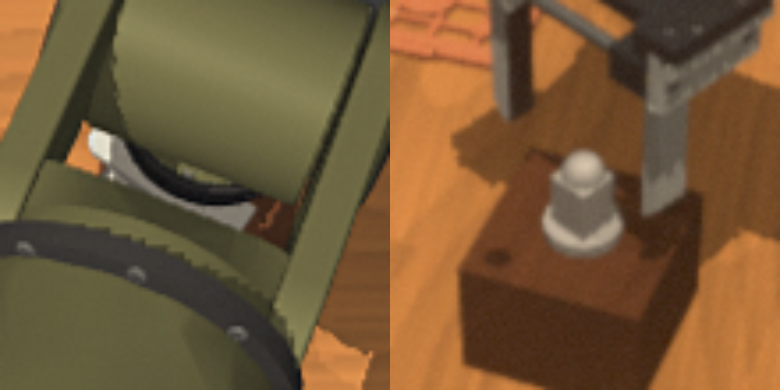

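Side crop: the stake at (582,205) stands between the two fingers at (512,60) and (665,160), with the flats facing the pads. Going down 47 mm to z 0.106 and closing.

```bash
python3 -m creep '{"translation":[[0,0,-16],[0,0,-32],[0,0,-47],[0,0,-47],[0,0,-47]],"yaw":[0,0,0,0,0],"gripper":[0,0,0,120,255]}' 20
python3 -m creep '{"translation":[[0,0,0],[0,0,0],[0,0,0],[0,0,0],[0,0,0]],"yaw":[0,0,0,0,0],"gripper":[255,255,255,255,255]}' 40
```

```text
time_s: 1.87
ee_pos: [0.5284, -0.1773, 0.1039]
eef_rot: [-3.133, 0.002, 0.943]
force: [0.7, -0.0, 0.8]
grip_width: 0.084
time_s: 2.28
ee_pos: [0.5285, -0.1774, 0.1043]
eef_rot: [-3.134, 0.002, 0.944]
force: [-0.6, -0.5, 0.2]
grip_width: 0.0507
```

```bash
python3 -m creep '{"translation":[[0,0,0],[0,0,0],[0,0,0],[0,0,0],[0,0,0]],"yaw":[0,0,0,0,0],"gripper":[255,255,255,255,255]}'
python3 -m creep '{"translation":[[0,0,0],[0,0,0],[0,0,0],[0,0,0],[0,0,0]],"yaw":[0,0,0,0,0],"gripper":[255,255,255,255,255]}'
```

```text
time_s: 2.7
ee_pos: [0.5287, -0.1774, 0.1044]
eef_rot: [-3.134, 0.001, 0.944]
force: [0.2, -0.6, -0.6]
grip_width: 0.0238
time_s: 3.12
ee_pos: [0.5287, -0.1774, 0.1044]
eef_rot: [-3.134, 0.001, 0.944]
force: [0.2, 1.4, 0.4]
grip_width: 0.0237
```

Width 23.7 mm is square across the flats. Lifting.

```bash
python3 -m creep '{"translation":[[0,0,10],[0,0,35],[0,0,70],[0,0,105],[0,0,130]],"yaw":[0,0,0,0,0],"gripper":[255,255,255,255,255]}'
python3 -m creep '{"translation":[[0,0,10],[5,34,10],[10,68,10],[15,102,10],[20,136,10]],"yaw":[0,0.03,0.06,0.09,0.12],"gripper":[255,255,255,255,255]}'
python3 -m creep '{"translation":[[5,35,0],[10,70,0],[15,105,0],[20,140,0],[25,175,0]],"yaw":[0,0,0,0,0],"gripper":[255,255,255,255,255]}'
```

```text
time_s: 3.53
ee_pos: [0.5287, -0.1774, 0.2378]
eef_rot: [-3.136, 0.001, 0.944]
force: [0.8, -0.5, -3.1]
grip_width: 0.024
time_s: 3.95
ee_pos: [0.5483, -0.0399, 0.2483]
eef_rot: [-3.135, 0.001, 1.064]
force: [0.6, 0.3, -3.9]
grip_width: 0.0239
time_s: 4.37
ee_pos: [0.5728, 0.137, 0.2487]
eef_rot: [-3.135, 0.001, 1.065]
force: [0.8, 0.2, -3.0]
grip_width: 0.0236
```

```bash
python3 -m creep '{"translation":[[1,12,0],[3,25,0],[3,25,-10],[3,25,-25],[3,25,-25]],"yaw":[0,0.02,0.035,0.035,0.035],"gripper":[255,255,255,255,255]}'
python3 - <<'E'
from h import *
for n in('top','side'):
    c=cam(n); np.savez(n+'1.npz',**c); x,y=(149,231) if n=='top' else (267,360); w=70
    cv2.imwrite(f'pics/r_{n}.png',cv2.resize(c['pixels'][y-w:y+w,x-w:x+w,::-1],(560,560),interpolation=cv2.INTER_CUBIC))
print(ctrl.get_obs()['ee_pos'])
E
```

```text
time_s: 4.78
ee_pos: [0.5748, 0.1607, 0.2205]
eef_rot: [-3.131, 0.005, 1.1]
force: [-0.6, -0.2, -4.3]
grip_width: 0.0239
[0.57564328 0.16079805 0.22338031]
```

View pics/r_side.png

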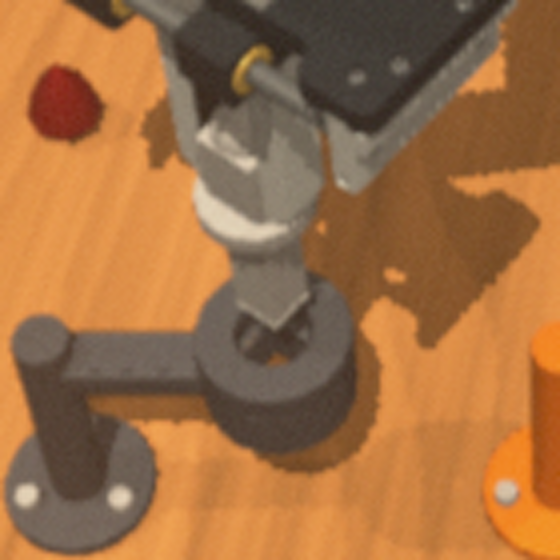

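Side view: the tang tip hangs just above the ring, with corners at crop (236,300), (277,328), (312,288), and points almost the same way as the bush's square. I'll measure the offset in this camera alone.

```bash
python3 - <<'E'
from h import *
S=dict(np.load('side1.npz')); S0=dict(np.load('side0.npz'))
f=lambda d:np.degrees(np.arctan2(d[1],d[0]))%90
a=[ray(S,197+x/4-.4,290+y/4-.4,.134)[:2]*1000 for x,y in((236,300),(277,328),(312,288))]
print(np.round(a,1),'ctr',(a[0]+a[2])/2,np.linalg.norm(a[0]-a[2]),f(a[1]-a[0]),f(a[2]-a[1]))
# bore ellipse via rays at .115, start picture: ring-top pixels by depth, circle fit of outer and inner edges
for n,C in(('side',S0),('top',dict(np.load('top0.npz')))):
    P=pts(C); m=(abs(P[...,2]-.115)<.004)&(np.hypot(P[...,0]-.5757,P[...,1]-.162)<.033)&(C['depth']>0)
    k,_=cv2.findContours(m.astype(np.uint8),cv2.RETR_CCOMP,cv2.CHAIN_APPROX_NONE)
    for q in k:
        if len(q)<25: continue
        X=np.array([ray(C,u,v,.115)[:2]*1000 for u,v in q[:,0]])
        s=np.linalg.lstsq(np.c_[2*X,np.ones(len(X))],(X**2).sum(1),rcond=None)[0]
        print(n,len(q),s[:2],np.sqrt(s[2]+s[0]**2+s[1]**2))
E
```

```text
[[586.  164.6]
 [568.9 173.1]
 [560.7 155. ]] ctr [573.37551571 159.79858274] 27.046968537320296 63.49968070036945 65.71478528064813
side 109 [574.69017741 163.92396551] 28.443667278511256
side 54 [574.48203482 163.87791133] 14.078957118931424
top 94 [576.1804415  161.67909444] 27.93942962635957
top 48 [576.09381237 161.67797764] 14.488308153958153
```

```bash
python3 -m creep '{"translation":[[0,1,0],[0,2.5,-4],[0,2.5,-10],[0,2.5,-14],[0,2.5,-14]],"yaw":[0,0,0,0,0],"gripper":[255,255,255,255,255]}'
python3 - <<'E'
from h import *
c=cam('side'); np.savez('side2.npz',**c); x,y=267,372; w=25
print({k:np.round(v,4) for k,v in ctrl.get_obs().items() if k in('ee_pos','eef_rot','force')})
cv2.imwrite(f'pics/r2.png',cv2.resize(c['pixels'][y-w:y+w,x-w:x+w,::-1],(600,600),interpolation=cv2.INTER_CUBIC))
E
```

```text
time_s: 5.3
ee_pos: [0.5753, 0.1632, 0.2082]
eef_rot: [-3.132, 0.003, 1.099]
force: [-0.2, -0.7, -3.4]
grip_width: 0.0238
{'ee_pos': array([0.5754, 0.1632, 0.2088]), 'eef_rot': array([-3.1328e+00,  3.1000e-03,  1.0989e+00]), 'force': array([-0.4542,  1.0385, -4.0035])}
```

View pics/r2.png

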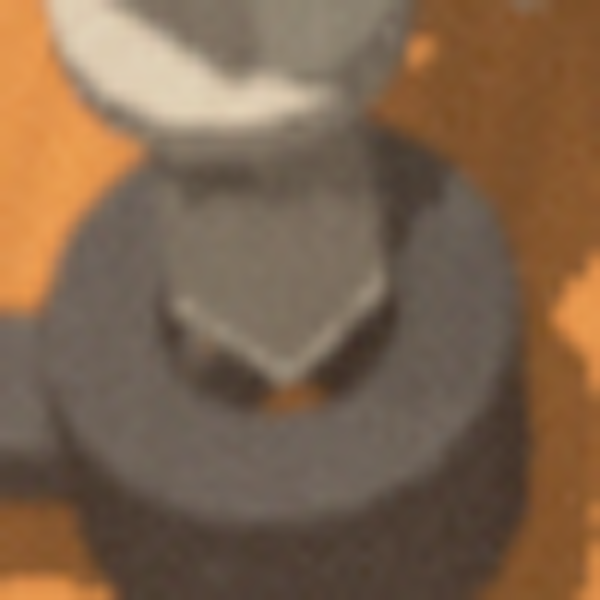

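```bash
python3 - <<'E'
from h import *
S=dict(np.load('side2.npz'))
f=lambda d:np.degrees(np.arctan2(d[1],d[0]))%90
for z,k in ((.1194,((178,310),(283,382),(383,285))),(.1201,((172,298),(283,372),(385,272)))):
    a=[ray(S,242+x/12-.46,347+y/12-.46,z)[:2]*1000 for x,y in k]
    print(np.round(a,1),'ctr',(a[0]+a[2])/2,np.linalg.norm(a[0]-a[2]),f(a[1]-a[0]),f(a[2]-a[1]))
for x,y in ((283,410),(165,315),(395,315)): print(ray(S,242+x/12-.46,347+y/12-.46,.115)[:2]*1000)
E
```

```text
[[585.4 168.1]
 [570.6 175.4]
 [562.1 160.4]] ctr [573.75203082 164.25836373] 24.442220782010068 63.655382202378036 60.52774225899056
[[586.3 167. ]
 [570.8 174.5]
 [562.2 159.1]] ctr [574.24856916 163.04503661] 25.40757800162006 64.35341664139207 60.88737627254686
[570.68515191 176.52927941]
[587.82674056 166.44141064]
[560.71421244 161.57561115]
```

Tip centre is within about 0.6 mm of the ring centre in the same camera. Lowering gently.

```bash
python3 -m creep '{"translation":[[0.5,0,0],[0.5,0,-3],[0.5,0,-6],[0.5,0,-9],[0.5,0,-12]],"yaw":[0,0,0,0,0],"gripper":[255,255,255,255,255]}'
python3 -m creep '{"translation":[[0,0,-1],[0,0,-2],[0,0,-3],[0,0,-4],[0,0,-5]],"yaw":[0,0,0,0,0],"gripper":[255,255,255,255,255]}'
```

```text
time_s: 5.77
ee_pos: [0.5759, 0.1632, 0.1964]
eef_rot: [-3.133, 0.003, 1.099]
force: [-0.1, -0.1, -2.1]
grip_width: 0.0238
time_s: 6.18
ee_pos: [0.5759, 0.1633, 0.1914]
eef_rot: [-3.133, 0.003, 1.099]
force: [-0.4, 0.3, -3.8]
grip_width: 0.024
```

In the bore (tip is below the ring's top) with no side force. Continuing to the bush at about 0.189.

```bash
python3 -m creep '{"translation":[[0,0,-1],[0,0,-2],[0,0,-3],[0,0,-3.5],[0,0,-4]],"yaw":[0,0,0,0,0],"gripper":[255,255,255,255,255]}'
```

```text
time_s: 6.6
ee_pos: [0.5761, 0.1631, 0.1879]
eef_rot: [-3.134, 0.003, 1.099]
force: [0.8, -2.2, -2.1]
grip_width: 0.024
```

```bash
python3 -m creep '{"translation":[[0,0,-1],[0,0,-2],[0,0,-2.5],[0,0,-3],[0,0,-3]],"yaw":[0,0,0,0,0],"gripper":[255,255,255,255,255]}'
```

```text
time_s: 7.02
ee_pos: [0.5762, 0.1629, 0.1847]
eef_rot: [-3.134, 0.003, 1.099]
force: [1.4, -3.4, -2.4]
grip_width: 0.0234
```

It has entered the bush. A slight side force asks for about 0.5 mm in -y.

```bash
python3 -m creep '{"translation":[[0.3,-0.5,0],[0.3,-0.6,-1],[0.3,-0.6,-2],[0.3,-0.6,-3.5],[0.3,-0.6,-5]],"yaw":[0,0,0,0,0],"gripper":[255,255,255,255,255]}'
```

```text
time_s: 7.43
ee_pos: [0.5764, 0.1624, 0.1795]
eef_rot: [-3.134, 0.003, 1.099]
force: [-0.7, -1.1, -2.3]
grip_width: 0.0239
```

```bash
python3 -m creep '{"translation":[[0,-0.3,-2],[0,-0.3,-4],[0,-0.3,-6],[0,-0.3,-8],[0,-0.3,-10]],"yaw":[0,0,0,0,0],"gripper":[255,255,255,255,255]}'
python3 -c "
from h import *;o=ctrl.get_obs();print(o['force'],o['moment'])"
```

```text
time_s: 7.85
ee_pos: [0.5764, 0.1622, 0.1692]
eef_rot: [-3.134, 0.003, 1.099]
force: [-0.4, -0.3, -3.5]
grip_width: 0.0235
[-0.41050177 -0.34754585 -3.48519089] [-0.18701128 -0.02602054  0.05006861]
```

```bash
python3 -m creep '{"translation":[[0,0,-2],[0,0,-4],[0,0,-6],[0,0,-8],[0,0,-10]],"yaw":[0,0,0,0,0],"gripper":[255,255,255,255,255]}'
python3 -m creep '{"translation":[[0,0,-2],[0,0,-4],[0,0,-6],[0,0,-8],[0,0,-10]],"yaw":[0,0,0,0,0],"gripper":[255,255,255,255,255]}'
```

```text
time_s: 8.27
ee_pos: [0.5764, 0.1622, 0.159]
eef_rot: [-3.133, 0.003, 1.099]
force: [-1.1, -1.1, -2.5]
grip_width: 0.0236
time_s: 8.68
ee_pos: [0.5764, 0.1622, 0.1488]
eef_rot: [-3.133, 0.003, 1.099]
force: [-1.2, -0.5, -2.8]
grip_width: 0.024
```

```bash
python3 -m creep '{"translation":[[0,0,-1],[0,0,-2],[0,0,-2.5],[0,0,-3],[0,0,-3.5]],"yaw":[0,0,0,0,0],"gripper":[255,255,255,255,255]}'
python3 -m creep '{"translation":[[0,0,-0.3],[0,0,-0.6],[0,0,-0.9],[0,0,-0.9],[0,0,-0.9]],"yaw":[0,0,0,0,0],"gripper":[255,255,255,255,255]}'
```

```text
time_s: 9.1
ee_pos: [0.5764, 0.1621, 0.1454]
eef_rot: [-3.134, 0.003, 1.099]
force: [-0.8, -1.0, -2.4]
grip_width: 0.0239
time_s: 9.52
ee_pos: [0.5764, 0.1622, 0.1445]
eef_rot: [-3.133, 0.003, 1.099]
force: [-1.4, -0.3, -2.7]
grip_width: 0.024
```

```bash
python3 -m creep '{"translation":[[0,0,-0.3],[0,0,-0.6],[0,0,-0.9],[0,0,-0.9],[0,0,-0.9]],"yaw":[0,0,0,0,0],"gripper":[255,255,255,255,255]}'
```

```text
time_s: 9.93
ee_pos: [0.5764, 0.1622, 0.1444]
eef_rot: [-3.134, 0.003, 1.099]
force: [-6.8, -1.4, 6.0]
grip_width: 0.0236
```

The shoulder landed at z 0.1444, as predicted, with 6 N. Releasing.

```bash
python3 -m creep '{"translation":[[0,0,0.3],[0,0,0.3],[0,0,0.3],[0,0,0.3],[0,0,0.3]],"yaw":[0,0,0,0,0],"gripper":[200,150,100,50,0]}'
python3 -m creep '{"translation":[[0,0,0],[0,0,0],[0,0,0],[0,0,0],[0,0,0]],"yaw":[0,0,0,0,0],"gripper":[0,0,0,0,0]}'
```

```text
time_s: 10.35
ee_pos: [0.5765, 0.1622, 0.1447]
eef_rot: [-3.134, 0.002, 1.099]
force: [-0.1, -0.5, 0.2]
grip_width: 0.0468
time_s: 10.77
ee_pos: [0.5765, 0.1622, 0.1447]
eef_rot: [-3.134, 0.002, 1.099]
force: [0.3, -0.6, -0.3]
grip_width: 0.0804
```

```bash
python3 -m creep '{"translation":[[0,0,15],[0,0,40],[0,0,70],[0,0,100],[0,0,120]],"yaw":[0,0,0,0,0],"gripper":[0,0,0,0,0]}'
python3 -m creep '{"translation":[[-15,-20,0],[-40,-50,0],[-65,-80,0],[-90,-110,0],[-110,-140,0]],"yaw":[0,0,0,0,0],"gripper":[0,0,0,0,0]}'
python3 - <<'E'
from h import *
for n in('top','side'):
    c=cam(n); x,y=(149,231) if n=='top' else (267,370); w=45
    P=pts(c); Q=P.reshape(-1,3)[(c['depth']>0).ravel()]; D=Q[np.hypot(Q[:,0]-.5757,Q[:,1]-.1622)<.045]
    D=D[D[:,2]<.2]; print(n,'top z',np.percentile(D[:,2],99.7) if len(D) else None)
    m=(D[:,2]>.1195)&(D[:,2]<.1265); 
    if m.sum(): print('shoulder',m.sum(),np.median(D[m,2]),cv2.minEnclosingCircle((D[m,:2]*1000).astype(np.float32)))
    m=D[:,2]>.150
    if m.sum(): print('dome',D[m,:2].mean(0)*1000,D[m,2].max())
    cv2.imwrite(f'pics/e_{n}.png',cv2.resize(c['pixels'][y-w:y+w,x-w:x+w,::-1],(390,390),interpolation=cv2.INTER_CUBIC))
cv2.imwrite('pics/e.png',np.hstack([cv2.imread('pics/e_top.png'),cv2.imread('pics/e_side.png')]))
E
```

```text
time_s: 11.18
ee_pos: [0.5768, 0.1623, 0.2678]
eef_rot: [-3.136, 0.001, 1.099]
force: [0.9, -0.2, -0.6]
grip_width: 0.0943
time_s: 11.6
ee_pos: [0.465, 0.0214, 0.2679]
eef_rot: [-3.137, 0.001, 1.099]
force: [1.2, -0.9, 0.7]
grip_width: 0.0938
top top z 0.1681220627780276
shoulder 62 0.12239403380439087 ((588.003662109375, 155.31776428222656), 15.332369804382324)
dome [579.83623783 159.5598857 ] 0.16887002038124052
side top z 0.16713059675192357
shoulder 257 0.12293110783260201 ((574.5606689453125, 164.19094848632812), 21.264606475830078)
dome [573.81329295 166.8363981 ] 0.16950352597169785
```

View pics/e.png

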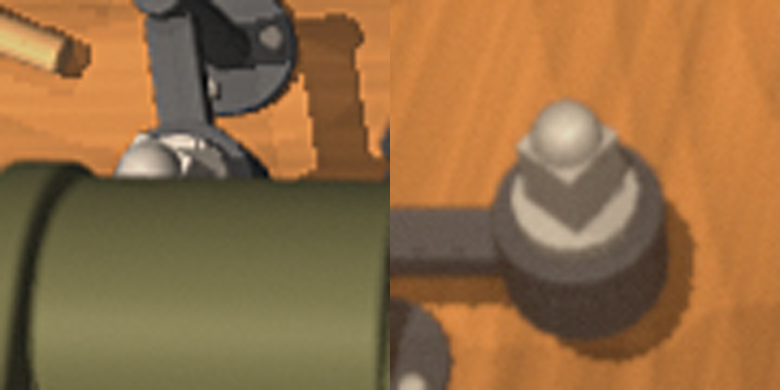

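The side view shows the shoulder flat on the ring at (575,215). Shoulder top is at z 0.1229 (expected 0.123) and centred within 0.3 mm. The hand is clear, so I'm handing in.

```bash
python3 -c "
from station import ctrl
print(ctrl.hand_in())"
```

```text
the job is handed in; nothing more can be done
None
```

The stake is out of the block and sitting home in the iron ring's square socket. I let go of it and handed the job in at about 11.7 s; `hand_in()` gives no verdict.

**How it went:** I gripped the stake across its flats (23.7 mm) and centred it over the ring using the side camera. I set its yaw to about 63°, estimated from the camera views of the bore. The tang found the square on the way down without any searching turn. I moved 0.9 mm sideways to ease a 3.4 N side force, and the shoulder landed at the expected height. The largest force reading on the tool was about 9 N, at landing.

**Last checks:**
- **Seating (side camera):** the shoulder's top is at z = 0.1229 m, against 0.123 expected. Its centre is within about 0.3 mm of the ring's centre in that camera.
- **Upright:** I judged this by eye from the side view only, and it looks upright.
- **Top camera:** its shoulder and dome figures disagree (shoulder 588.0, 155.3 mm; dome 579.8, 159.6 mm). The arm hid most of the stake there, so I disregarded the shoulder and dome positions. Its height for the top of the stake, 0.168 m, does agree with the 0.167 m expected.
- **Other objects:** I did not re-measure the bell, glass drop or lantern door. The planned path stayed well clear of them, and the force readings printed after each move showed no unexpected contact.

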